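Stand the heavy reagent bottle over the hidden brace of the bench duct

ROBOT

A 6-joint arm with a two-finger parallel gripper is mounted at the origin on the work surface. World frame = base frame: x ahead of the robot, y to its left, z up, the work surface at z = 0. Lengths are in m, angles in rad, forces in N, time in s.
With the tool pointing down it reaches from about 0.35 to 0.775 m from the base axis. Payload 7.3 kg.
Tool frame: the origin (TCP) lies on the centre line of the jaws, within the pads' length; the fingertips stand 25 mm ahead of it and the grasp point (between the pads) lies 6 mm ahead of it; z points along the fingers, y is the direction in which the jaws open and shut (so a half turn about z gives the same grasp; the last joint's range is limited). The gripper opens to 92 mm and grips with 3 to 60 N. Pads are 19 mm wide; open, the fingers measure 130 mm over their backs; the gripper's body (75 mm by 190 mm) begins 47 mm behind the grasp point.
Start: joints at [1.02, 0.342, 1.524, -0, 1.275, -0.146], TCP at [0.207, 0.483, 0.229] pointing down, gripper open.
Joint ranges: [-2.53, 2.53], [-0.77, 2.02], [0.04, 2.7], [-1, 4.14], [0.28, 2.66], [-3.11, 3.11]. Speed limits (rad/s): [2.57, 2.57, 3.14, 3.14, 3.14, 3.14].

INTERFACE

Orientations are given as [roll, pitch, yaw] about the fixed x, y, z axes, in that order (R = Rz(yaw) Ry(pitch) Rx(roll)).
In Python, from cell import telemetry, read_camera, workorder gives the robot as it stands.
- The arm moves only by the shell command python3 -m creep 'ROWS' [FORCE]. ROWS is JSON, one flat list of numbers, 5 for each row, row after row: the opening, from 0 (shut) to 1 (fully open), then the shift along the world's x, y, z in m, then the turn about the world's z in rad. A call has 1 to 12 rows; each row shifts and turns the pose as measured when the row begins; what a row does not reach is not made up. A row lasts 1/8 s, in which the tool goes at most 62.5 mm and 10.7 degrees, less where a joint would pass 70% of its speed; a pose out of reach is approached as far as the arm can. A call is refused whole if a number of a shift passes 0.0625 or a number of a turn 0.188, either way. A call with a gripper value outside its range is refused whole. The fingers move at their own pace and stop on an object; FORCE is the grip in N (left out, the last holds). Time passes only in rows, so rows that do not move let the fingers close. It gives the time, the measured TCP pose, the force and the opening at its end, in the units of the state.
- telemetry.observe(): the state, without advancing time (a new reading comes with each control period).
- read_camera(name): name is "scene" or "side" or "wrist"; returns a dict with "image" (400x640x3 uint8, red, green, blue), "fovy" (degrees; the focal length in pixels is half the picture's height over the tangent of half this angle, whatever the lens; pixels are square), "cx", "cy" (the principal point, pixels), "R" (3x3) and "t" (3): a world point X has camera coordinates R X + t. Camera axes: x right, y down, z forward; pixel columns grow to the right and rows downward; lengths in m; the calibration is good to about 2 mm. A picture is of the moment at which its call begins. There is no depth.
- workorder.hand_in(): hands the job in, once; it reports no verdict.
The state is a dict: "time": time; "qpos": joint angles; "qvel": joint speeds; "joint_efforts": joint torques, N m; "tool_pos": TCP position; "tool_rot": TCP orientation; "contact_force": force on the tool from outside, world axes, zero at the start; "torque": the same for the moment, N m; "opening": finger opening in m.
Only numpy, scipy, OpenCV 4.12 (cv2) and the standard library are available. Lean on these libraries where they do the work, as an engineer would, in place of code of your own. Each camera call takes 0.05 s, during which the arm holds its last target.

TASK

One steel cross-brace is hidden under the thin cover in the middle of the bench's service duct. First press gently along that cover with your closed fingertips to feel where it stops giving, then fetch the big amber bottle, set it down softly with the whole of its base on the cover right over the brace, so that it stands level without making the cover sag, and let go. Do not press the cover hard, never let the bottle bow the unsupported cover, and leave everything else where it stands.

Things in the scene. Friction and masses are not known exactly. Their poses are not given: they have to be found in the camera images.
- duct: Low white service duct fixed on the bench: 160 mm deep (its x axis, pointing away from the robot), 1140 mm long (its y axis), flat top 90 mm above the bench. Origin: on the bench, right below the middle of the cover. In the middle of its top lies a thin light-grey plastic cover, flush, 360 mm long in y (180 mm each way) and 144 mm wide in x, between two rigid white end sections.
- cover_mid (a point): Middle of the cover's top face, z = 90 mm, axes as the duct. Unsupported, the cover sinks about 1 mm per newton under a fingertip (a bit stiffer within 40 mm of its ends); over the brace, felt as 30 to 45 mm each way from its middle, it gives under 1.2 mm at 5 N. Fingertips can slide on it while pressing. It is spoilt by over 20 N from the robot or if the bottle bows it over 3.5 mm.
- cover_left (a point): Left (+y) end of the cover's top face, on its centre line, 180 mm from its middle. The hidden brace is a 40 mm wide steel channel right across the duct (along x) just under the cover; its middle is 75 to 285 mm from this end, elsewhere each time, not visible. Mid-span the bottle would sink 5 to 8 mm; with its axis over about 20 mm in y from the brace's middle it leans.
- socket_box (a point): Centre of the top of the white socket box on the duct's left end section: 75 x 170 mm, 85 mm tall, 375 mm from the cover's middle. Two gas taps 80 mm tall stand on the right end section, 340 and 450 mm from the cover's middle. Leave both alone.
- bottle_mid (a point): Big amber glass bottle with a blue ribbed screw cap, the tallest and widest loose thing: 86 mm diameter, 176 mm tall, 0.68 to 0.98 kg, upright on the bench in front of the duct. This point: on its axis half-way up, 88 mm above its base; z is its axis. Cap 46 mm diameter, 28 mm tall, its middle 74 mm above this point. It counts as level within 0.03 rad.
- small_bottle_mid (a point): Small clear glass bottle with a blue cap, 56 mm diameter, 105 mm tall, a bystander; this point is its centre.
- jar_mid (a point): Squat clear jar with a white lid, 72 mm diameter, 75 mm tall, a bystander; this point is its centre.
- vial_a_mid (a point): Glass vial with a white cap, 28 mm diameter, 60 mm tall, a bystander; this point is 30 mm up.
- vial_b_mid (a point): Another such vial, a bystander; this point is 30 mm up.
- tray_mid (a point): Empty low white tray, 110 x 170 x 30 mm, a bystander; this point is its centre.
- tip_box_mid (a point): Closed pale blue pipette-tip box, 85 x 120 x 55 mm, a bystander; this point is its centre.

How it is judged:
By the outcome, as a careful person would: the job done as asked, in the order asked, and still so for the second after the job is handed in, with the robot touching nothing.
It also fails if it takes over 72 s, if anything falls off the work surface, if the arm or the gripper's body presses on something with over 40 N, if the wrist force passes 120 N, or if a joint passes its speed limit or range.

## Working session

There is one attempt and no reset: what is moved stays moved. The work goes in short steps, Python scripts to look and compute and a shell command to move; the robot and the scene stay as the last step left them, time stands still between calls to the robot, and variables do not carry over. Pictures are saved under pics/ and viewed, and the job is handed in when it is done.

```bash
ls; mkdir -p pics
python3 - <<'E'
from cell import telemetry, read_camera
import cv2
s=telemetry.observe()
for k,v in s.items(): print(k,v)
for n in ["scene","side","wrist"]:
    c=read_camera(n); cv2.imwrite(f"pics/{n}0.png",c["image"][:,:,::-1]); print(n,c["fovy"],c["cx"],c["cy"],c["R"],c["t"])
E
```

```text
pics
time 0.0
qpos [ 1.02003623e+00  3.42733882e-01  1.52498974e+00  2.48165855e-06
  1.27539232e+00 -1.45987268e-01]
qvel [-0.00146944  0.00030391 -0.00052967 -0.0019318   0.00037678 -0.00153042]
joint_efforts [-6.27962090e-04 -4.31254363e+01 -2.44211894e+01  7.16717751e-02
  5.62960468e-02 -1.46898501e-04]
tool_pos [0.20651707 0.48225224 0.22834869]
tool_rot [-3.14008592e+00 -2.23938238e-04  2.73681893e+00]
contact_force [-0.17407184 -0.55223588 -0.79145816]
torque [-0.02140047 -0.00010615 -0.04089773]
opening 0.09165641216212471
scene 57.99038480716063 319.3168602723725 204.19552949169326 [[ 0.07810551  0.99692041  0.00701578]
 [ 0.71222564 -0.05087364 -0.70010464]
 [-0.69759169  0.05967885 -0.71400579]] [-0.06202083 -0.27493105  1.58454145]
side 45.51957851516951 319.8095099269997 206.53730691394082 [[ 0.6826468  -0.73069595 -0.00876191]
 [-0.42923926 -0.3912519  -0.8140489 ]
 [ 0.59139412  0.55946884 -0.58073024]] [-0.34128062  0.33015015  1.18620966]
wrist 63.778906369795706 315.1916634153466 202.73372099710272 [[ 3.93246953e-01  9.19432801e-01 -3.97989525e-04]
 [ 8.90668093e-01 -3.80836615e-01  2.48342143e-01]
 [ 2.28182343e-01 -9.80142675e-02 -9.68672298e-01]] [-0.52319789 -0.03088891  0.38952248]
```

View pics/scene0.png

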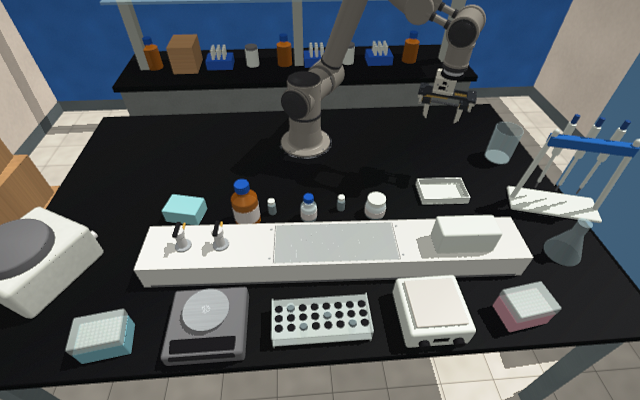

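View pics/side0.png

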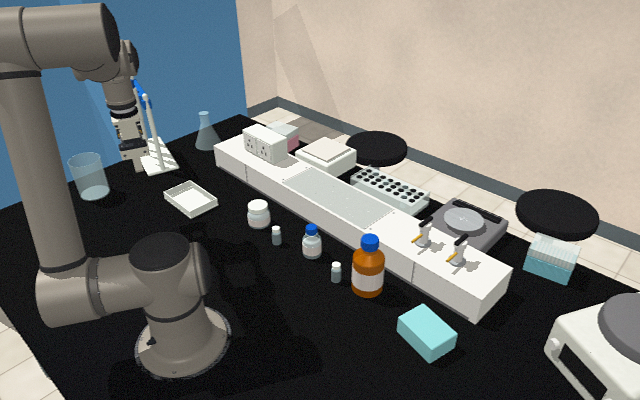

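View pics/wrist0.png

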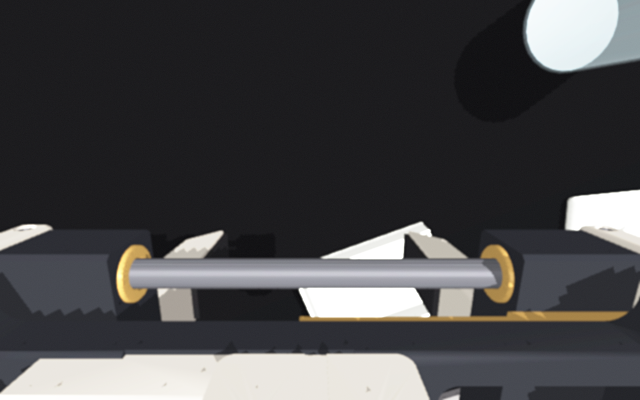

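The scene view shows the cover at about cols 272–398, rows 222–262. The amber bottle is at (245,205) with its cap at (241,187), next to a vial at (271,205). The side view shows the bottle at (368,270).

```bash
cat > h.py <<'E'
import numpy as np, cv2
from cell import telemetry, read_camera
def K(c):
    f=200/np.tan(np.radians(c["fovy"])/2); return f
def ray(c,u,v):
    R=np.array(c["R"]);t=np.array(c["t"]);f=K(c)
    d=R.T@np.array([(u-c["cx"])/f,(v-c["cy"])/f,1]); return -R.T@t,d
def onz(c,u,v,z):
    o,d=ray(c,u,v); return o+d*(z-o[2])/d[2]
def proj(c,X):
    p=np.array(c["R"])@np.array(X)+np.array(c["t"]); return p[:2]/p[2]*K(c)+[c["cx"],c["cy"]]
def tri(c1,p1,c2,p2):
    o1,d1=ray(c1,*p1);o2,d2=ray(c2,*p2)
    A=np.stack([d1,-d2],1); s=np.linalg.lstsq(A,o2-o1,rcond=None)[0]
    a=o1+d1*s[0];b=o2+d2*s[1]; return (a+b)/2,np.linalg.norm(a-b)
E
python3 - <<'E'
from h import *
a=cv2.imread("pics/scene0.png");b=cv2.imread("pics/side0.png")
cv2.imwrite("pics/sc_crop.png",cv2.resize(a[170:290,130:430],None,fx=2.6,fy=2.6,interpolation=cv2.INTER_CUBIC))
cv2.imwrite("pics/si_crop.png",cv2.resize(b[120:320,210:520],None,fx=2.5,fy=2.5,interpolation=cv2.INTER_CUBIC))
E
```

```text
(no output)
```

View pics/sc_crop.png

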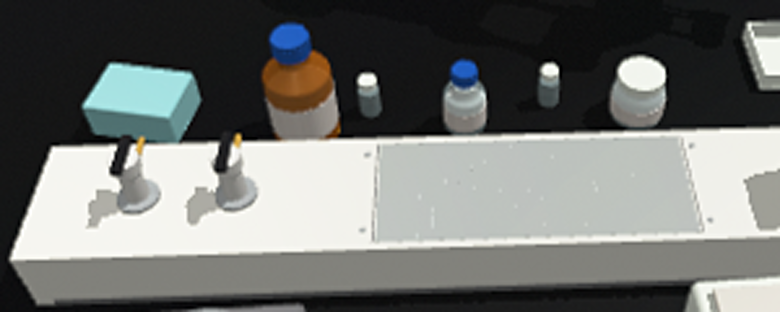

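View pics/si_crop.png

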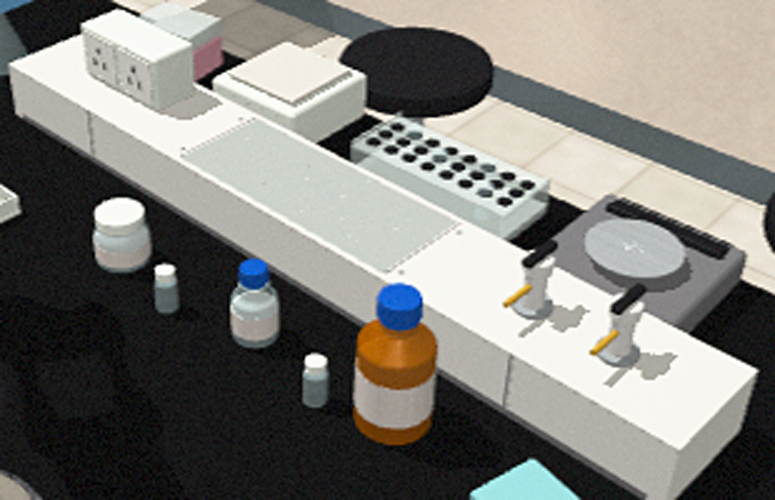

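Both crops show the cover's outline clearly. In the scene crop its corners are near (375,145), (685,138), (702,230) and (373,242). Next I'll measure it with masks.

Run:
```python
from h import *
C={n:read_camera(n) for n in("scene","side")}
pts={}
for n,seed,roi in(("scene",(335,242),None),("side",(335,200),None)):
    c=C[n]; im=cv2.cvtColor(c["image"],cv2.COLOR_RGB2BGR)
    g=cv2.cvtColor(cv2.medianBlur(im,3),cv2.COLOR_BGR2GRAY); v=int(g[seed[1],seed[0]]);print(n,'val',v,im[seed[1],seed[0]])
    m=cv2.inRange(g,v-14,v+14)
    m=cv2.morphologyEx(m,cv2.MORPH_CLOSE,np.ones((5,5),np.uint8));m=cv2.morphologyEx(m,cv2.MORPH_OPEN,np.ones((5,5),np.uint8))
    nl,l=cv2.connectedComponents(m); k=(l==l[seed[1],seed[0]]).astype(np.uint8)
    cn=max(cv2.findContours(k,0,1)[0],key=cv2.contourArea); h=cv2.convexHull(cn)
    e=0.5
    while True:
        q=cv2.approxPolyDP(h,e,True)
        if len(q)<=4:break
        e+=.3
    q=q[:,0]; print(n,cv2.contourArea(cn),q.tolist())
    for p in q: print('  ',onz(c,*p,0.09).round(4))
    hsv=cv2.cvtColor(im,cv2.COLOR_BGR2HSV)
    for nm,lo,hi in(("blue",(105,150,60),(125,255,255)),("amber",(5,150,50),(20,255,255))):
        mm=cv2.inRange(hsv,lo,hi); nn,ll,st,ce=cv2.connectedComponentsWithStats(mm)
        for i in range(1,nn):
            if st[i,4]>40 and st[i,1]>150: print(nm,st[i].tolist(),ce[i].round(1))
```

```text
scene val 191 [190 193 190]
scene 4509.5 [[398, 258], [274, 262], [276, 223], [391, 221]]
   [0.7088 0.2334 0.09  ]
   [ 0.6967 -0.1224  0.09  ]
   [ 0.5488 -0.1175  0.09  ]
   [0.5664 0.2443 0.09  ]
blue [233, 178, 17, 16, 207] [241.1 185.9]
blue [303, 193, 11, 11, 98] [307.9 197.6]
amber [231, 189, 27, 24, 454] [244.3 201.3]
side val 208 [203 212 205]
side 3380.0 [[284, 181], [308, 152], [392, 210], [358, 229]]
   [0.5808 0.2401 0.09  ]
   [0.7794 0.3202 0.09  ]
   [ 0.6903 -0.128   0.09  ]
   [ 0.5463 -0.1107  0.09  ]
blue [305, 223, 13, 13, 126] [310.9 229. ]
blue [361, 234, 18, 18, 280] [369.4 242.4]
amber [352, 248, 33, 28, 697] [367.9 261.8]
amber [351, 282, 32, 16, 192] [365.8 292.1]
```

Run:
```python
from h import *
C={n:read_camera(n) for n in("scene","side")}
X,g=tri(C["scene"],(241.1,185.9),C["side"],(369.4,242.4)); print("cap",X.round(4),g)
X,g=tri(C["scene"],(307.9,197.6),C["side"],(310.9,229)); print("small cap",X.round(4),g)
# amber bbox column centres and cap centre on z=.162
print(onz(C["scene"],241.1,185.9,.162),onz(C["side"],369.4,242.4,.162))
X,g=tri(C["scene"],(271.5,200),C["side"],(336.3,265.5)); print("vial top",X.round(4),g)
X,g=tri(C["scene"],(341,197),C["side"],(276.2,228.5)); print("vial2 top",X.round(4),g)
# duct: front top edge left/right in scene crop
for p in((52,147),(780,128),(12,260),(700,243)): print(onz(C["scene"],p[0]/2.6+130,p[1]/2.6+170,.09).round(4))
A=np.array([[.7088,.2334],[.6967,-.1224],[.5488,-.1175],[.5664,.2443]]); print(A.mean(0))
```

```text
cap [ 0.4493 -0.2233  0.1626] 0.0021688314359092384
small cap [ 0.4486 -0.0125  0.0952] 0.0018172247126111343
[ 0.44799914 -0.22253998  0.162     ] [ 0.45006641 -0.22406095  0.162     ]
vial top [ 0.4134 -0.1395  0.056 ] 0.007236310203094531
vial2 top [0.4145 0.104  0.0558] 0.0035741819680376275
[ 0.5354 -0.5059  0.09  ]
[0.5679 0.3697 0.09  ]
[ 0.6954 -0.5088  0.09  ]
[0.7278 0.2326 0.09  ]
[0.630175 0.05945 ]
```

```bash
python3 -m creep '[0,0.03,-0.02,0.01,-0.15, 0,0.05,-0.035,0.01,-0.17, 0,0.05,-0.035,0.01,-0.17, 0,0.05,-0.035,0,-0.17, 0,0.05,-0.035,0,-0.17, 0,0.05,-0.035,0,-0.17, 0,0.05,-0.035,0,-0.17, 0,0.04,-0.03,0,0]' 20
```

```text
time: 1.35
tool_pos: [0.5831, 0.2161, 0.2601]
tool_rot: [3.14, -0.002, 1.535]
contact_force: [1.0, 0.3, 0.3]
opening: 0.0166
```

```bash
python3 -m creep '[0,0.026,-0.015,-0.03,0, 0,0.026,-0.015,-0.05,0, 0,0,0,-0.045,0, 0,0,0,0,0]'; python3 -m creep '[0,0,0,-0.006,0, 0,0,0,0,0]'
```

```text
time: 1.85
tool_pos: [0.6397, 0.1807, 0.1311]
tool_rot: [3.138, -0.002, 1.528]
contact_force: [0.4, -0.5, 0.5]
opening: 0.0005
time: 2.1
tool_pos: [0.6411, 0.1815, 0.1285]
tool_rot: [3.133, -0.003, 1.529]
contact_force: [0.1, -0.3, 0.2]
opening: 0.0002
```

```bash
python3 -m creep '[0,-0.002,0,-0.008,0, 0,0,0,0,0]'; python3 -m creep '[0,-0.002,0,-0.004,0, 0,0,0,0,0]';python3 -m creep '[0,0,0,-0.003,0, 0,0,0,0,0]'
```

```text
time: 2.35
tool_pos: [0.6398, 0.1823, 0.1231]
tool_rot: [3.129, -0.004, 1.53]
contact_force: [0.7, 0.5, 1.1]
opening: 0.0007
time: 2.6
tool_pos: [0.6379, 0.1825, 0.1197]
tool_rot: [3.127, -0.005, 1.53]
contact_force: [-0.2, -0.3, -0.4]
opening: 0.0008
time: 2.85
tool_pos: [0.6379, 0.1825, 0.1166]
tool_rot: [3.127, -0.005, 1.53]
contact_force: [0.4, 0.7, -0.3]
opening: 0.0004
```

```bash
python3 -m creep '[0,0,0,-0.003,0, 0,0,0,0,0]'; python3 -m creep '[0,0,0,-0.002,0, 0,0,0,0,0]'
```

```text
time: 3.1
tool_pos: [0.638, 0.1825, 0.1132]
tool_rot: [3.127, -0.005, 1.53]
contact_force: [0.4, -1.3, 0.2]
opening: 0.0004
time: 3.35
tool_pos: [0.638, 0.1824, 0.1111]
tool_rot: [3.127, -0.005, 1.53]
contact_force: [-0.0, -0.4, 1.4]
opening: 0.0005
```

```bash
python3 -m creep '[0,0,0,-0.0015,0, 0,0,0,0,0]'; python3 -m creep '[0,0,0,-0.0015,0, 0,0,0,0,0]'; python3 -c "
from h import *
print(telemetry.observe()['contact_force'])"
```

```text
time: 3.6
tool_pos: [0.638, 0.1824, 0.1095]
tool_rot: [3.127, -0.005, 1.53]
contact_force: [0.1, -0.1, -0.1]
opening: 0.0003
time: 3.85
tool_pos: [0.6381, 0.1824, 0.1079]
tool_rot: [3.127, -0.005, 1.53]
contact_force: [-0.8, 0.5, -0.5]
opening: 0.0007
[-0.77695744  0.48486494 -0.51671625]
```

Run:
```python
from h import *
a=[read_camera(n)["image"][:,:,::-1] for n in("scene","side","wrist")]
cv2.imwrite("pics/p1.png",np.vstack([cv2.resize(a[0][150:290,240:480],(800,467))[:300],cv2.resize(a[1][60:210,220:460],(800,500))[:300]]))
cv2.imwrite("pics/p2.png",cv2.resize(a[1][40:230,200:440],None,fx=3,fy=3));cv2.imwrite("pics/p3.png",a[0])
cv2.imwrite("pics/p4.png",a[2])
```

```text
(no output)
```

View pics/p2.png

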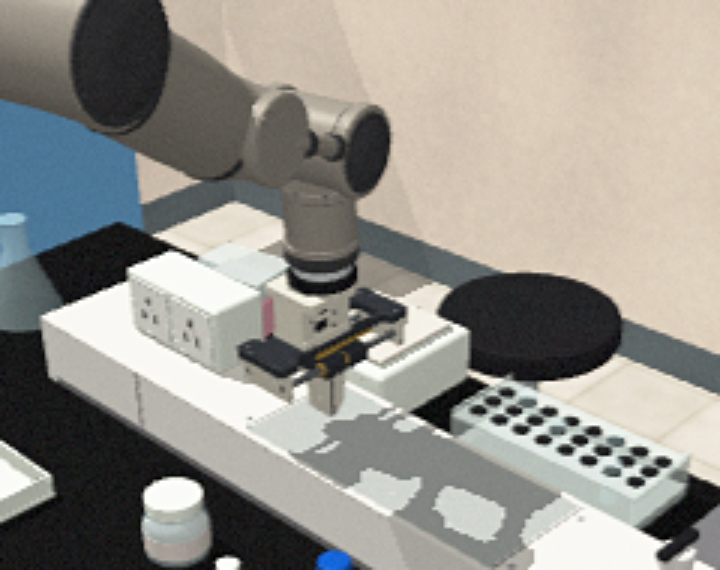

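View pics/p3.png

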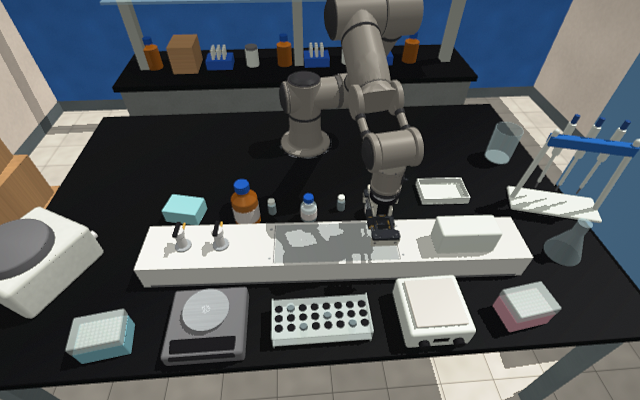

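View pics/p4.png

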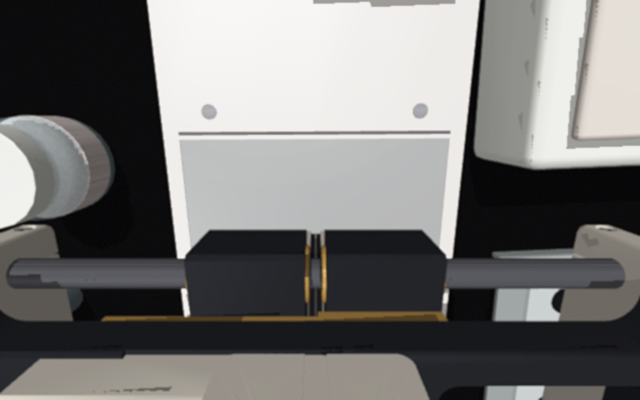

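The side view shows the closed fingertips just at or above the cover, near side pixel (309,177). The wrist view shows the cover's left end at row ~133. I'll check the projected tip height.

Run:
```python
from h import *
c=read_camera("side"); s=telemetry.observe(); p=s["tool_pos"]; print(p)
for z in (.08,.09,.1,.11): print(z,proj(c,[p[0],p[1],z]))
w=read_camera("wrist")
for q in((181,133),(450,132),(208,111),(420,110)): print(onz(w,*q,.09).round(4))
```

```text
[0.63819006 0.18247058 0.10814867]
0.08 [308.13528129 182.89604377]
0.09 [308.06737389 180.40572845]
0.1 [307.99897589 177.89742159]
0.11 [307.93008194 175.37092749]
[0.5689 0.2443 0.09  ]
[0.7118 0.239  0.09  ]
[0.5845 0.2548 0.09  ]
[0.6953 0.251  0.09  ]
```

```bash
for i in 1; do python3 -m creep '[0,0,0,-0.0015,0, 0,0,0,0,0]'; python3 -m creep '[0,0,0,-0.0015,0, 0,0,0,0,0]'; python3 -m creep '[0,0,0,-0.0015,0, 0,0,0,0,0]'; done
```

```text
time: 4.35
tool_pos: [0.6382, 0.1825, 0.1066]
tool_rot: [3.127, -0.005, 1.53]
contact_force: [0.1, 0.1, -0.8]
opening: 0.0006
time: 4.6
tool_pos: [0.6381, 0.1825, 0.1049]
tool_rot: [3.127, -0.005, 1.53]
contact_force: [0.2, 0.1, 0.6]
opening: 0.0006
time: 4.85
tool_pos: [0.6381, 0.1824, 0.1033]
tool_rot: [3.127, -0.005, 1.53]
contact_force: [-0.7, -0.3, 0.1]
opening: 0.0005
```

Run:
```python
from h import *
for n in ("side","scene"):
    c=read_camera(n); p=telemetry.observe()["tool_pos"]
    u,v=proj(c,[p[0],p[1],.09]).astype(int); print(n,u,v)
    im=c["image"][v-45:v+30,u-50:u+50,::-1]
    cv2.imwrite(f"pics/z_{n}.png",cv2.resize(im,None,fx=7,fy=7,interpolation=cv2.INTER_CUBIC))
```

```text
side 308 180
scene 375 239
```

View pics/z_side.png

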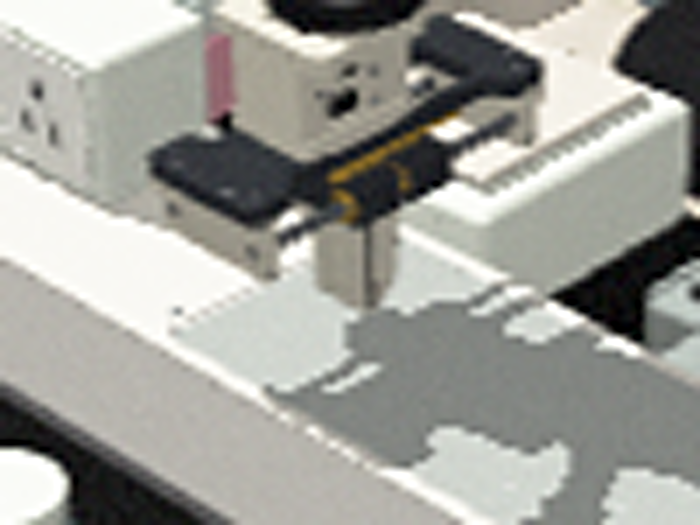

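View pics/z_scene.png

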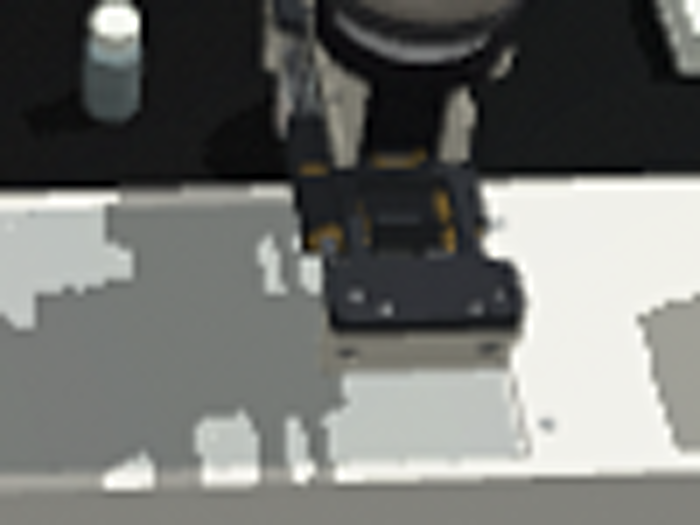

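```bash
python3 -m creep '[0,0,0,-0.002,0, 0,0,0,0,0]'; python3 -m creep '[0,0,0,-0.002,0, 0,0,0,0,0]'
```

```text
time: 5.2
tool_pos: [0.6382, 0.1825, 0.1014]
tool_rot: [3.127, -0.005, 1.53]
contact_force: [0.6, -0.4, -0.5]
opening: 0.0003
time: 5.45
tool_pos: [0.6383, 0.1825, 0.0992]
tool_rot: [3.127, -0.005, 1.53]
contact_force: [-1.0, 0.3, 0.0]
opening: 0.0005
```

```bash
python3 -m creep '[0,0,0,-0.002,0, 0,0,0,0,0]'; python3 -m creep '[0,0,0,-0.002,0, 0,0,0,0,0]'
```

```text
time: 5.7
tool_pos: [0.6382, 0.1825, 0.097]
tool_rot: [3.127, -0.005, 1.53]
contact_force: [0.4, 0.0, 0.3]
opening: 0.0004
time: 5.95
tool_pos: [0.6382, 0.1825, 0.0949]
tool_rot: [3.127, -0.005, 1.53]
contact_force: [0.3, -0.0, 0.8]
opening: 0.0005
```

Run:
```python
from h import *
s=telemetry.observe(); print(s['contact_force'],s['torque'],s['joint_efforts'])
for n in ("side",):
    c=read_camera(n); p=s["tool_pos"]
    u,v=proj(c,[p[0],p[1],.09]).astype(int); print(n,u,v)
    im=c["image"][v-45:v+30,u-50:u+50,::-1]
    cv2.imwrite(f"pics/z2_{n}.png",cv2.resize(im,None,fx=7,fy=7,interpolation=cv2.INTER_CUBIC))
cv2.imwrite("pics/w2.png",read_camera("wrist")["image"][:,:,::-1])
```

```text
[ 0.32885492 -0.0065184   0.83824388] [-0.10115452  0.10540284  0.01354744] [-4.26603379e-03 -5.89629579e+01 -2.29662591e+01  8.64737970e-02
 -7.58695370e-02  1.53785681e-03]
side 308 180
```

View pics/z2_side.png

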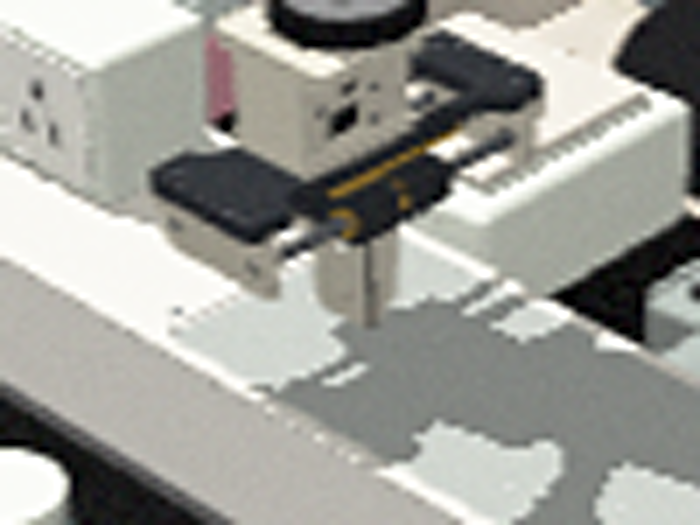

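View pics/w2.png

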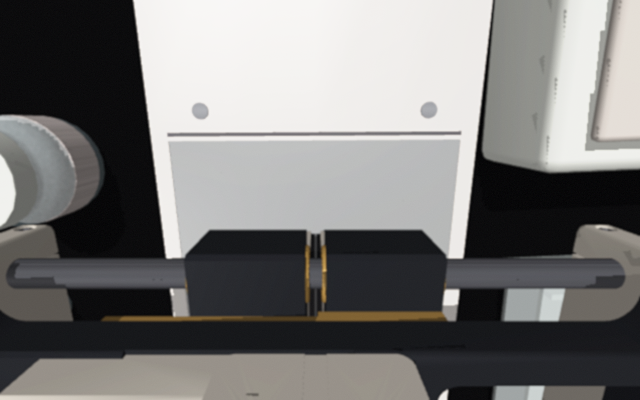

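The tip is still visible: its seam bottom is at side pixel ~(311,181), and it moved down with the tool. I'll work out its real height.

Run:
```python
from h import *
c=read_camera("side"); s=telemetry.observe(); p=s["tool_pos"]
for z in (.07,.08,.09,.1): print(z,proj(c,[p[0],p[1]-.0095,z]).round(1),proj(c,[p[0]-.019,p[1]-.0095,z]).round(1))
# camera pose check: wrist camera to TCP
w=read_camera("wrist"); print(-np.array(w["R"]).T@w["t"]-p)
```

```text
0.07 [310.2 186.4] [306.3 188.6]
0.08 [310.2 183.9] [306.3 186.1]
0.09 [310.1 181.4] [306.2 183.6]
0.1 [310.1 178.9] [306.1 181.1]
[-0.00099333  0.06453228  0.15665321]
```

```bash
python3 -m creep '[0,0,0,-0.002,0, 0,0,0,0,0]'; python3 -m creep '[0,0,0,-0.002,0, 0,0,0,0,0]'
```

```text
time: 6.4
tool_pos: [0.6384, 0.1825, 0.0931]
tool_rot: [3.126, -0.005, 1.53]
contact_force: [-0.5, 0.1, -0.9]
opening: 0.0005
time: 6.65
tool_pos: [0.6387, 0.1826, 0.0914]
tool_rot: [3.125, -0.005, 1.53]
contact_force: [-0.1, -0.6, 1.1]
opening: 0.0003
```

```bash
python3 -m creep '[0,0,0,-0.002,0, 0,0,0,0,0]'; python3 -m creep '[0,0,0,-0.002,0, 0,0,0,0,0]'
```

```text
time: 6.9
tool_pos: [0.6387, 0.1826, 0.0898]
tool_rot: [3.125, -0.005, 1.53]
contact_force: [-0.8, -0.1, 2.7]
opening: 0.0005
time: 7.15
tool_pos: [0.6388, 0.1826, 0.0883]
tool_rot: [3.124, -0.005, 1.53]
contact_force: [-1.6, -0.1, 5.1]
opening: 0.0004
```

Contact starts at TCP z of about 0.0925, and at 4 mm deep the force is about 5 N, so the cover is unsupported here. I'll ease up to about 2 mm deep and slide towards −y.

```bash
python3 -m creep '[0,0,0,0.0022,0, 0,0,0,0,0]'; python3 -m creep '[0,-0.001,-0.015,0,0, 0,0,0,0,0]';python3 -m creep '[0,-0.0005,-0.015,0,0, 0,0,0,0,0]'
```

```text
time: 7.4
tool_pos: [0.6388, 0.1826, 0.0906]
tool_rot: [3.124, -0.005, 1.53]
contact_force: [-0.8, -0.6, 2.2]
opening: 0.0007
time: 7.65
tool_pos: [0.6379, 0.1666, 0.0905]
tool_rot: [3.124, -0.005, 1.531]
contact_force: [-0.9, -2.2, 2.6]
opening: 0.0002
time: 7.9
tool_pos: [0.6375, 0.1499, 0.0904]
tool_rot: [3.124, -0.005, 1.53]
contact_force: [-0.0, -1.8, 2.0]
opening: 0.0007
```

```bash
python3 -m creep '[0,-0.0005,-0.015,0,0, 0,0,0,0,0]';python3 -m creep '[0,-0.0005,-0.015,0,0, 0,0,0,0,0]'; python3 -m creep '[0,-0.0005,-0.015,0,0, 0,0,0,0,0]'
```

```text
time: 8.15
tool_pos: [0.6371, 0.1335, 0.0905]
tool_rot: [3.123, -0.005, 1.53]
contact_force: [-0.8, -1.2, 2.3]
opening: 0.0008
time: 8.4
tool_pos: [0.6367, 0.1172, 0.0906]
tool_rot: [3.123, -0.004, 1.53]
contact_force: [1.0, -1.6, 2.5]
opening: 0.0006
time: 8.65
tool_pos: [0.6362, 0.1011, 0.0907]
tool_rot: [3.123, -0.004, 1.53]
contact_force: [1.4, -2.1, 2.9]
opening: 0.0005
```

```bash
python3 -m creep '[0,-0.0005,-0.012,0,0, 0,0,0,0,0]';python3 -m creep '[0,-0.0005,-0.012,0,0, 0,0,0,0,0]'
```

```text
time: 8.9
tool_pos: [0.6358, 0.0882, 0.0909]
tool_rot: [3.122, -0.004, 1.53]
contact_force: [-0.4, -2.5, 3.3]
opening: 0.0007
time: 9.15
tool_pos: [0.6354, 0.0753, 0.0915]
tool_rot: [3.122, -0.004, 1.531]
contact_force: [-1.8, -2.8, 5.7]
opening: 0.0005
```

```bash
python3 -m creep '[0,-0.0005,-0.012,0,0, 0,0,0,0,0]';python3 -m creep '[0,-0.0005,-0.012,0,0, 0,0,0,0,0]'
```

```text
time: 9.4
tool_pos: [0.6352, 0.0624, 0.0922]
tool_rot: [3.121, -0.004, 1.531]
contact_force: [-0.4, -2.1, 3.3]
opening: 0.0005
time: 9.65
tool_pos: [0.6347, 0.0494, 0.0922]
tool_rot: [3.121, -0.004, 1.531]
contact_force: [-0.6, -2.4, 3.9]
opening: 0.0006
```

```bash
python3 -m creep '[0,-0.0005,-0.008,0,0, 0,0,0,0,0]';python3 -m creep '[0,-0.0005,-0.008,0,0, 0,0,0,0,0]';python3 -m creep '[0,-0.0005,-0.008,0,0, 0,0,0,0,0]';python3 -m creep '[0,-0.0005,-0.008,0,0, 0,0,0,0,0]'
```

```text
time: 9.9
tool_pos: [0.6341, 0.0407, 0.0921]
tool_rot: [3.121, -0.003, 1.531]
contact_force: [0.4, -2.9, 3.0]
opening: 0.0007
time: 10.15
tool_pos: [0.6336, 0.0322, 0.0922]
tool_rot: [3.121, -0.003, 1.531]
contact_force: [-0.9, -3.2, 2.4]
opening: 0.0005
time: 10.4
tool_pos: [0.6331, 0.0236, 0.0922]
tool_rot: [3.121, -0.003, 1.531]
contact_force: [-0.8, -2.2, 5.6]
opening: 0.0001
time: 10.65
tool_pos: [0.6325, 0.0149, 0.0921]
tool_rot: [3.121, -0.003, 1.531]
contact_force: [1.0, -2.6, 4.0]
opening: 0.0005
```

```bash
python3 -m creep '[0,-0.0003,-0.008,0,0, 0,0,0,0,0]';python3 -m creep '[0,-0.0003,-0.008,0,0, 0,0,0,0,0]';python3 -m creep '[0,-0.0003,-0.008,0,0, 0,0,0,0,0]';python3 -m creep '[0,-0.0003,-0.008,0,0, 0,0,0,0,0]'
```

```text
time: 10.9
tool_pos: [0.6322, 0.0063, 0.0921]
tool_rot: [3.121, -0.003, 1.531]
contact_force: [-0.5, -2.9, 3.9]
opening: 0.0006
time: 11.15
tool_pos: [0.6316, -0.0026, 0.0918]
tool_rot: [3.121, -0.002, 1.531]
contact_force: [-0.0, -2.6, 2.5]
opening: 0.0006
time: 11.4
tool_pos: [0.6312, -0.0113, 0.0915]
tool_rot: [3.122, -0.002, 1.531]
contact_force: [-0.0, -3.0, 3.1]
opening: 0.0003
time: 11.65
tool_pos: [0.6307, -0.02, 0.0913]
tool_rot: [3.122, -0.002, 1.532]
contact_force: [0.8, -2.0, 2.2]
opening: 0.0004
```

Stiff from roughly y=+0.08 to 0.00. I'll slide back the other way to cancel any drag bias.

```bash
python3 -m creep '[0,-0.0003,-0.012,-0.0005,0, 0,0,0,0,0]';python3 -m creep '[0,0.0003,0.008,0,0, 0,0,0,0,0]';python3 -m creep '[0,0.0003,0.008,0,0, 0,0,0,0,0]';python3 -m creep '[0,0.0003,0.008,0,0, 0,0,0,0,0]';python3 -m creep '[0,0.0003,0.008,0,0, 0,0,0,0,0]'
```

```text
time: 11.9
tool_pos: [0.6304, -0.0329, 0.0908]
tool_rot: [3.122, -0.001, 1.532]
contact_force: [0.8, -2.1, 1.8]
opening: 0.0007
time: 12.15
tool_pos: [0.6308, -0.0248, 0.091]
tool_rot: [3.122, -0.001, 1.531]
contact_force: [0.7, 2.8, 2.7]
opening: 0.0007
time: 12.4
tool_pos: [0.6312, -0.0158, 0.0911]
tool_rot: [3.122, -0.001, 1.532]
contact_force: [-0.2, 1.5, 2.5]
opening: 0.0005
time: 12.65
tool_pos: [0.6317, -0.0068, 0.0913]
tool_rot: [3.121, -0.001, 1.532]
contact_force: [0.0, 2.2, 4.0]
opening: 0.0005
time: 12.9
tool_pos: [0.6323, 0.0014, 0.0919]
tool_rot: [3.12, -0.001, 1.532]
contact_force: [-1.2, 1.6, 4.2]
opening: 0.0008
```

```bash
python3 -m creep '[0,0.0005,0.012,0,0, 0,0.0005,0.012,0,0, 0,0.0005,0.012,0,0, 0,0.0005,0.012,0,0, 0,0,0,0,0]';python3 -m creep '[0,0.0003,0.008,0,0, 0,0,0,0,0]';python3 -m creep '[0,0.0003,0.008,-0.0003,0, 0,0,0,0,0]';python3 -m creep '[0,0.0003,0.008,-0.0003,0, 0,0,0,0,0]';python3 -m creep '[0,0.0003,0.008,-0.0003,0, 0,0,0,0,0]'
```

```text
time: 13.52
tool_pos: [0.6346, 0.053, 0.0922]
tool_rot: [3.119, -0.0, 1.532]
contact_force: [0.1, 1.3, 4.7]
opening: 0.0004
time: 13.78
tool_pos: [0.6349, 0.062, 0.0921]
tool_rot: [3.12, -0.001, 1.532]
contact_force: [0.1, 2.5, 4.1]
opening: 0.0005
time: 14.02
tool_pos: [0.6353, 0.0701, 0.092]
tool_rot: [3.119, -0.001, 1.532]
contact_force: [-0.1, 2.8, 4.6]
opening: 0.0002
time: 14.28
tool_pos: [0.6355, 0.0786, 0.0914]
tool_rot: [3.12, -0.001, 1.531]
contact_force: [1.1, 2.0, 1.9]
opening: 0.0006
time: 14.52
tool_pos: [0.6358, 0.0872, 0.0909]
tool_rot: [3.12, -0.002, 1.531]
contact_force: [0.1, 3.3, 3.1]
opening: 0.0007
```

```bash
python3 -m creep '[0,0.0003,0.008,-0.0003,0, 0,0,0,0,0]';python3 -m creep '[0,0.0003,0.008,-0.0003,0, 0,0,0,0,0]';python3 -m creep '[0,0.0003,0.012,0,0, 0,0,0,0,0]'
```

```text
time: 14.78
tool_pos: [0.6361, 0.0959, 0.0906]
tool_rot: [3.12, -0.002, 1.531]
contact_force: [0.0, 1.5, 3.0]
opening: 0.0004
time: 15.02
tool_pos: [0.6364, 0.1046, 0.0903]
tool_rot: [3.12, -0.002, 1.531]
contact_force: [0.8, 2.1, 3.5]
opening: 0.0005
time: 15.28
tool_pos: [0.6366, 0.1177, 0.0902]
tool_rot: [3.12, -0.002, 1.531]
contact_force: [0.3, 3.1, 3.0]
opening: 0.0005
```

Both passes agree: the stiff band's middle is at y ≈ 0.038, about 0.203 m from the left end, which is within range. Next I'll rise, open and go above the bottle.

```bash
python3 -m creep '[0,0,0,0.02,0, 0,0,0,0.05,0, 0.2,0,0,0.055,0, 0.7,-0.03,-0.055,0.02,0, 1,-0.03,-0.06,0,0, 1,-0.03,-0.06,0,0, 1,-0.03,-0.06,0,0, 1,-0.03,-0.06,0,0, 1,-0.02,-0.025,0,0, 1,0,0,0,0, 1,0,0,0,0]' 45
python3 - <<'E'
from h import *
s=telemetry.observe();p=s["tool_pos"];print(p,s["contact_force"])
w=read_camera("wrist");cv2.imwrite("pics/w3.png",w["image"][:,:,::-1]); print(proj(w,[.449,-.2233,.176]),proj(w,[p[0],p[1],.176]))
c=read_camera("side");cv2.imwrite("pics/s3.png",cv2.resize(c["image"][130:310,270:470,::-1],None,fx=3.3,fy=3.3,interpolation=cv2.INTER_CUBIC))
for dz in(0,-.025): print(proj(c,np.array(p)+[0,0,dz]))
E
```

```text
time: 16.65
tool_pos: [0.4673, -0.1859, 0.2309]
tool_rot: [3.132, -0.006, 1.534]
contact_force: [0.7, 1.0, 0.0]
opening: 0.0858
[ 0.46726871 -0.18591381  0.23091279] [0.7477448  1.00940497 0.01367694]
[292.22041526 270.04884475] [315.89579233 219.06312782]
[363.22902483 212.12228656]
[362.80451312 219.88744713]
```

View pics/s3.png

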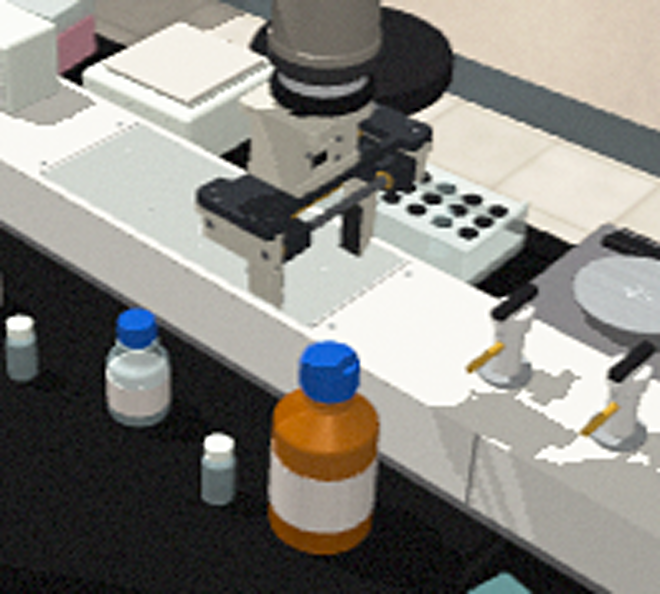

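View pics/w3.png

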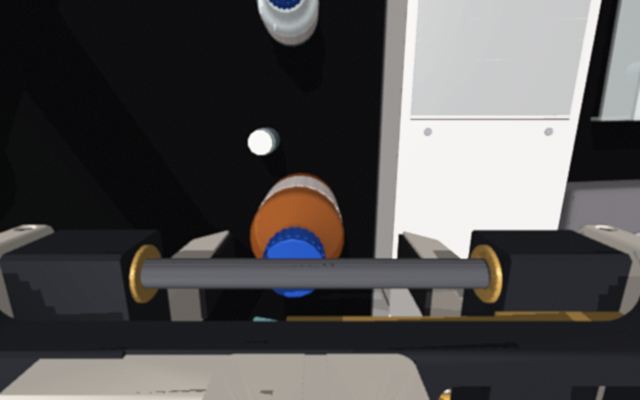

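In the side view the fingertips are at about (364,214), only some 4 mm below the TCP. That matches the cover contact rather than the stated 25 mm, so I'll use the observed offset. The cap is where I predicted it.

```bash
python3 -m creep '[1,-0.009,-0.018,0,0, 1,-0.009,-0.018,0,0, 1,0,0,0,0]'
python3 - <<'E'
from h import *
s=telemetry.observe();p=s["tool_pos"];print(p)
C={n:read_camera(n) for n in("scene","side","wrist")}
w=C["wrist"];cv2.imwrite("pics/w4.png",w["image"][:,:,::-1]); print(proj(w,[.449,-.2233,.176]),proj(w,[p[0],p[1],.176]))
E
```

```text
time: 17.12
tool_pos: [0.4513, -0.2189, 0.2305]
tool_rot: [3.132, -0.007, 1.542]
contact_force: [0.3, -0.1, 0.1]
opening: 0.0917
[ 0.45131612 -0.21890682  0.23050811]
[312.42561268 226.57656323] [315.60816325 220.38555842]
```

View pics/w4.png

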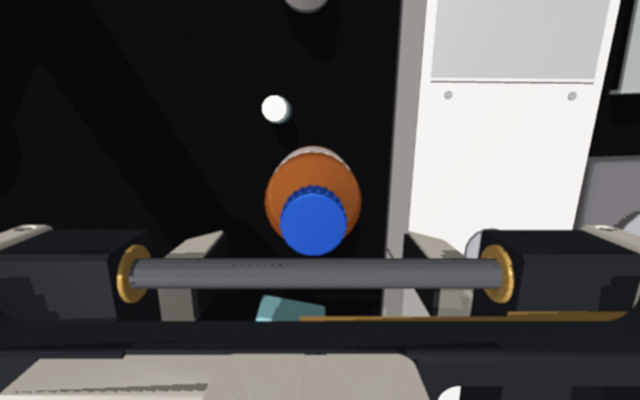

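The cap's top is centred at wrist pixel (314,222), within about 3 mm of the estimate. Descending.

```bash
python3 -m creep '[1,-0.001,-0.002,-0.025,0, 1,0,0,-0.025,0, 1,0,0,-0.015,0, 1,0,0,0,0]'
python3 - <<'E'
from h import *
s=telemetry.observe();p=s["tool_pos"];print(p,s["contact_force"])
c=read_camera("side");cv2.imwrite("pics/s4.png",cv2.resize(c["image"][180:310,300:440,::-1],None,fx=4.6,fy=4.6,interpolation=cv2.INTER_CUBIC))
w=read_camera("wrist");cv2.imwrite("pics/w5.png",w["image"][:,:,::-1])
E
```

```text
time: 17.77
tool_pos: [0.4526, -0.2168, 0.1644]
tool_rot: [3.13, -0.007, 1.548]
contact_force: [0.1, 0.6, 0.5]
opening: 0.0917
[ 0.45259396 -0.21682436  0.16442633] [0.05184194 0.55750774 0.50165026]
```

View pics/s4.png

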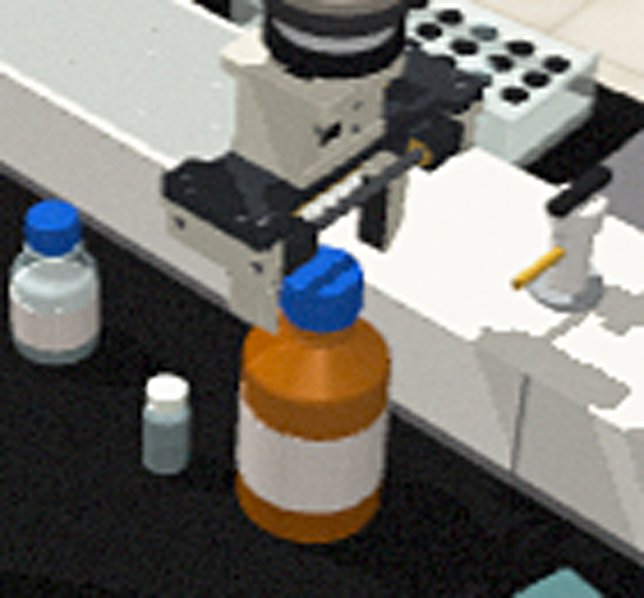

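View pics/w5.png

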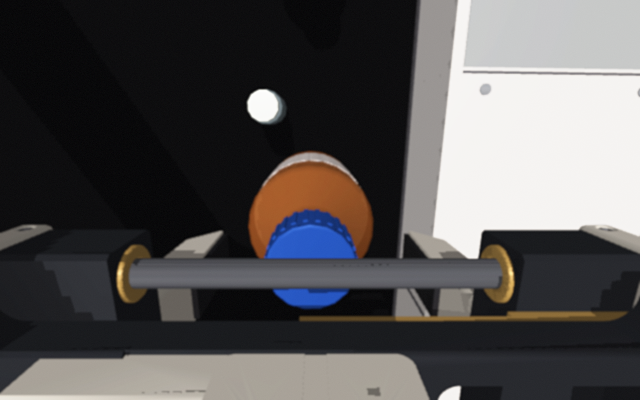

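```bash
python3 -m creep '[1,-0.002,-0.006,-0.009,0, 1,0,0,0,0]'
python3 - <<'E'
from h import *
s=telemetry.observe();p=s["tool_pos"];print(p,s["contact_force"])
w=read_camera("wrist");cv2.imwrite("pics/w6.png",w["image"][:,:,::-1]); print(proj(w,[.449,-.222,.176]),proj(w,[p[0],p[1],.176]))
E
```

```text
time: 18.12
tool_pos: [0.4518, -0.2241, 0.1574]
tool_rot: [3.126, -0.004, 1.548]
contact_force: [-0.3, 0.1, 0.4]
opening: 0.0913
[ 0.45183832 -0.22407319  0.15737419] [-0.31163973  0.06551906  0.386519  ]
[311.88051607 261.2067451 ] [318.08826715 265.16063091]
```

View pics/w6.png

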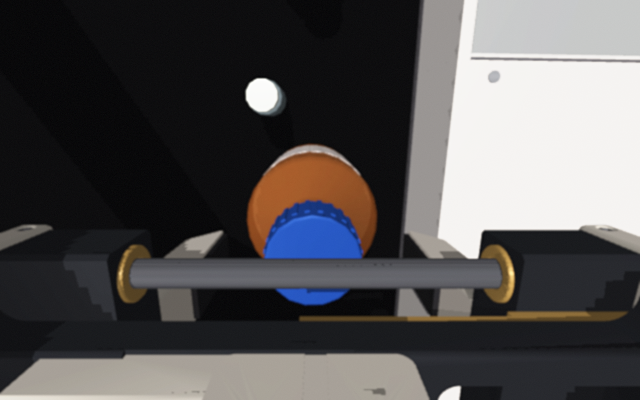

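The cap's disc is centred at wrist (313,260), matching the prediction. Closing on the cap.

```bash
python3 -m creep '[1,-0.002,0.0015,-0.003,0, 1,0,0,0,0, 0.6,0,0,0,0, 0.4,0,0,0,0, 0.4,0,0,0,0, 0.4,0,0,0,0, 0.4,0,0,0,0]' 50;  python3 -m creep '[0,0,0,0,0, 0,0,0,0,0, 0,0,0,0,0, 0,0,0,0,0]' 50
```

```text
time: 19.05
tool_pos: [0.4503, -0.2227, 0.1553]
tool_rot: [3.124, -0.003, 1.548]
contact_force: [1.2, -0.8, 0.1]
opening: 0.0467
time: 19.55
tool_pos: [0.4504, -0.2227, 0.1553]
tool_rot: [3.124, -0.003, 1.548]
contact_force: [0.8, -0.9, -0.0]
opening: 0.0452
```

Opening is 45 mm against a 46 mm cap, so it's held. I'll lift slightly and check the load.

```bash
python3 -m creep '[0,0,0,0.01,0, 0,0,0,0.01,0, 0,0,0,0,0]'
python3 - <<'E'
from h import *
s=telemetry.observe();print(s["contact_force"],s["torque"])
C=[read_camera(n) for n in("side","scene")]
cv2.imwrite("pics/s5.png",np.hstack([cv2.resize(C[0]["image"][180:310,300:430,::-1],(400,400)),cv2.resize(C[1]["image"][140:240,190:290,::-1],(400,400))]))
E
```

```text
time: 19.92
tool_pos: [0.4491, -0.2219, 0.175]
tool_rot: [3.128, -0.005, 1.548]
contact_force: [-1.5, -0.7, -6.3]
opening: 0.0451
[-1.49413228 -0.71394544 -6.29962863] [-0.10971849  0.03521145  0.02215776]
```

View pics/s5.png

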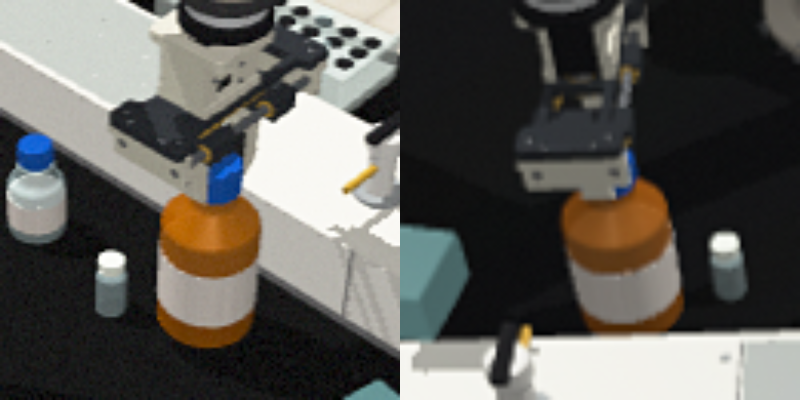

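It's held, with about 6.5 N extra load, and looks upright in both views. Raising and carrying it to the brace.

```bash
python3 -m creep '[0,0,0,0.03,0, 0,0,0,0.045,0, 0,0,0,0.045,0, 0,0.01,0.015,0.01,0, 0,0.02,0.03,0,0, 0,0.025,0.036,0,0, 0,0.025,0.036,0,0, 0,0.025,0.036,0,0, 0,0.025,0.036,0,0, 0,0.015,0.02,0,0, 0,0,0,0,0, 0,0,0,0,0]'
```

```text
time: 21.52
tool_pos: [0.5926, 0.0041, 0.2899]
tool_rot: [-3.126, -0.018, 1.548]
contact_force: [0.3, -0.2, -6.8]
opening: 0.0452
```

```bash
python3 -m creep '[0,0.018,0.016,0,0, 0,0.018,0.016,0,0, 0,0,0,0,0, 0,0,0,0,0]'
python3 - <<'E'
from h import *
s=telemetry.observe();print(s["tool_pos"],s["tool_rot"],s["contact_force"],s["torque"])
C=[read_camera(n) for n in("side","scene")]
cv2.imwrite("pics/s6.png",np.hstack([cv2.resize(C[0]["image"][90:250,270:430,::-1],(400,400)),cv2.resize(C[1]["image"][140:280,260:400,::-1],(400,400))]))
E
```

```text
time: 22.02
tool_pos: [0.6272, 0.0341, 0.2874]
tool_rot: [-3.121, -0.017, 1.544]
contact_force: [0.0, 0.0, -7.0]
opening: 0.0454
[0.62716961 0.03410314 0.28736657] [-3.12063035 -0.01717435  1.54383795] [ 8.94045649e-04  5.53288713e-03 -7.01696263e+00] [-0.11046734  0.0081295   0.00625996]
```

View pics/s6.png

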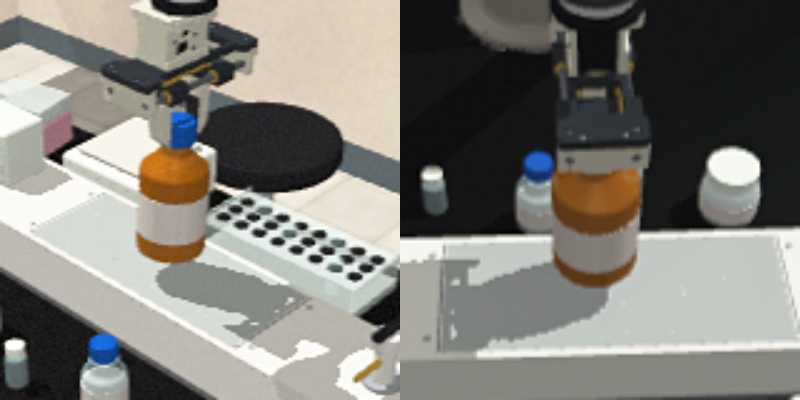

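```bash
python3 -m creep '[0,0.003,0.003,-0.012,0, 0,0,0,-0.01,0, 0,0,0,0,0]'; python3 -m creep '[0,0,0,0,0]'
python3 - <<'E'
from h import *
from scipy.spatial.transform import Rotation as R
s=telemetry.observe(); a=R.from_euler('xyz',s["tool_rot"]); g=R.from_euler('xyz',[3.124,-.003,1.548])
print("bottle tilt if rigid (rotvec world)",(a*g.inv()).as_rotvec().round(4), "base shift",((a*g.inv()).apply([0,0,-.155])).round(4))
# image check of tilt: label/amber axis
C={n:read_camera(n) for n in("side","scene")}
for n,c in C.items():
    hsv=cv2.cvtColor(c["image"],cv2.COLOR_RGB2HSV); m=cv2.inRange(hsv,(5,150,50),(20,255,255))
    nn,l,st,ce=cv2.connectedComponentsWithStats(m); print(n,[ (st[i].tolist(),ce[i].round(1).tolist()) for i in range(1,nn) if st[i,4]>60 and st[i,1]>100])
E
```

```text
time: 22.5
tool_pos: [0.6295, 0.0364, 0.2638]
tool_rot: [-3.12, -0.017, 1.542]
contact_force: [0.2, 0.2, -6.9]
opening: 0.0452
time: 22.62
tool_pos: [0.6295, 0.0364, 0.2638]
tool_rot: [-3.12, -0.017, 1.542]
contact_force: [0.2, 0.1, -6.6]
opening: 0.045
bottle tilt if rigid (rotvec world) [ 0.0152  0.0387 -0.0053] base shift [-0.006   0.0024 -0.1549]
side [([326, 155, 28, 23, 514], [339.2, 166.5]), ([325, 190, 26, 11, 160], [337.3, 195.9])]
scene [([314, 207, 31, 21, 527], [329.0, 216.5]), ([315, 236, 27, 10, 91], [328.0, 241.6])]
```

```bash
python3 -m creep '[0,0,0,0.01,0, 0,0,0,0.01,0, 0,0,0,0.01,0, 0,0,0,0.01,0, 0,0,0,0,0]'; python3 -m creep '[0,0,0,-0.04,0, 0,0,0,0,0]'
```

```text
time: 23.35
tool_pos: [0.6302, 0.0364, 0.3091]
tool_rot: [-3.125, -0.017, 1.542]
contact_force: [-0.3, 0.6, -7.3]
opening: 0.0451
time: 23.6
tool_pos: [0.63, 0.0364, 0.2684]
tool_rot: [-3.124, -0.017, 1.542]
contact_force: [-0.0, -0.1, -6.8]
opening: 0.0453
```

```bash
python3 -m creep '[0,0,0,0.005,0, 0,0,0,0.005,0, 0,0,0,0.005,0, 0,0,0,0.005,0, 0,0,0,0.005,0, 0,0,0,0.005,0, 0,0,0,0.005,0, 0,0,0,0,0]'; python3 -m creep '[0,0,0,-0.04,0, 0,0,0,0,0]';python3 -m creep '[0,-0.04,0,0.01,0, 0,0,0,0,0]';python3 -m creep '[0,0.04,0,0,0, 0,0,0,0,0]'
```

```text
time: 24.6
tool_pos: [0.6318, 0.0363, 0.3117]
tool_rot: [-3.133, -0.017, 1.543]
contact_force: [0.3, -0.1, -6.4]
opening: 0.0451
time: 24.85
tool_pos: [0.6316, 0.0363, 0.2709]
tool_rot: [-3.133, -0.017, 1.543]
contact_force: [-1.0, 0.1, -6.5]
opening: 0.0449
time: 25.1
tool_pos: [0.5914, 0.0363, 0.283]
tool_rot: [-3.134, -0.017, 1.543]
contact_force: [-0.0, 0.4, -6.1]
opening: 0.045
time: 25.35
tool_pos: [0.6334, 0.0361, 0.2863]
tool_rot: [-3.139, -0.017, 1.543]
contact_force: [0.3, 0.2, -7.4]
opening: 0.045
```

```bash
python3 -m creep '[0,0,-0.005,0.005,0, 0,0,-0.005,0.005,0, 0,0,-0.005,0.005,0, 0,0,-0.005,0.005,0, 0,0,-0.005,0.005,0, 0,0,-0.005,0.005,0, 0,0,-0.005,0.005,0, 0,0,-0.005,0.005,0, 0,0,0,0,0]'; python3 -m creep '[0,0,0.04,-0.04,0, 0,0,0,0,0]'
```

```text
time: 26.48
tool_pos: [0.6334, -0.0074, 0.3323]
tool_rot: [3.141, -0.016, 1.542]
contact_force: [0.1, 0.4, -6.3]
opening: 0.0453
time: 26.72
tool_pos: [0.6332, 0.0336, 0.2907]
tool_rot: [3.141, -0.017, 1.541]
contact_force: [-0.0, -0.5, -6.5]
opening: 0.0449
```

```bash
python3 -m creep '[0,0,0,0.005,0, 0,0,0,0.005,0, 0,0,0,0.005,0, 0,0,0,0.005,0, 0,0,0,0.005,0, 0,0,0,0.005,0, 0,0,0,0.005,0, 0,0,0,0.005,0, 0,0,0,0.005,0, 0,0,0,0.005,0, 0,0,0,0,0]'; python3 -m creep '[0,0,0,-0.05,0, 0,0,0,0,0]'; python3 -m creep '[0,-0.03,0,0,0, 0,0,0,0,0]';python3 -m creep '[0,0.03,0,0,0, 0,0,0,0,0]'
```

```text
time: 28.1
tool_pos: [0.6338, 0.0328, 0.346]
tool_rot: [3.138, -0.017, 1.54]
contact_force: [0.6, 0.3, -6.5]
opening: 0.0449
time: 28.35
tool_pos: [0.6333, 0.0328, 0.2947]
tool_rot: [3.14, -0.017, 1.54]
contact_force: [-0.0, 0.2, -6.3]
opening: 0.0451
time: 28.6
tool_pos: [0.6042, 0.0328, 0.2986]
tool_rot: [3.135, -0.017, 1.54]
contact_force: [-0.3, -0.3, -6.4]
opening: 0.0448
time: 28.85
tool_pos: [0.6372, 0.0326, 0.304]
tool_rot: [3.126, -0.016, 1.54]
contact_force: [-0.5, -0.9, -6.7]
opening: 0.045
```

Tilt is almost cancelled: roll is 3.126 against 3.124 at the grasp. Descending to about 10 mm above the cover.

```bash
python3 -m creep '[0,-0.005,0.003,-0.048,0, 0,0,0,0,0]'
python3 - <<'E'
from h import *
from scipy.spatial.transform import Rotation as R
s=telemetry.observe(); a=R.from_euler('xyz',s["tool_rot"]); g=R.from_euler('xyz',[3.124,-.003,1.548]); p=np.array(s["tool_pos"])
b=p+(a*g.inv()).apply([-.001,.0007,-.1553]); print((a*g.inv()).as_rotvec().round(4),"base",b.round(4))
C={n:read_camera(n) for n in("side","scene")}
for n,c in C.items():
    hsv=cv2.cvtColor(c["image"],cv2.COLOR_RGB2HSV); m=cv2.inRange(hsv,(5,150,50),(20,255,255))
    nn,l,st,ce=cv2.connectedComponentsWithStats(m)
    for i in range(1,nn):
        if st[i,4]>60 and st[i,1]>100: print(n,st[i].tolist(),ce[i].round(1))
    for h in(0,.088,.12): print("  axis h",h,proj(c,[b[0],b[1],b[2]+h]).round(1))
cv2.imwrite("pics/s7.png",np.hstack([cv2.resize(C["side"]["image"][110:250,270:410,::-1],(400,400)),cv2.resize(C["scene"]["image"][150:280,265:395,::-1],(400,400))]))
E
```

```text
time: 29.1
tool_pos: [0.6336, 0.0355, 0.2586]
tool_rot: [3.121, -0.016, 1.54]
contact_force: [-0.5, 0.7, -6.7]
opening: 0.0452
[ 0.0131 -0.003  -0.0076] base [0.6331 0.0382 0.1033]
side [327, 157, 28, 22, 512] [340.2 167.6]
side [326, 190, 26, 11, 141] [338.7 196. ]
  axis h 0 [339.2 193.8]
  axis h 0.088 [339.7 170.2]
  axis h 0.12 [339.8 161.1]
scene [315, 208, 31, 24, 594] [330.1 218.7]
scene [317, 240, 28, 11, 109] [330.7 245.9]
  axis h 0 [328.2 238.5]
  axis h 0.088 [328.9 218.5]
  axis h 0.12 [329.2 210.7]
```

View pics/s7.png

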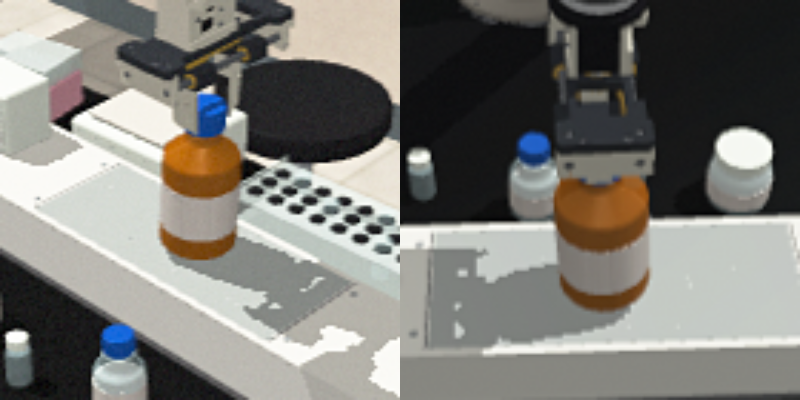

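Run:
```python
from h import *
c=read_camera("scene");f=read_camera("side")
for h in(.043,.088,.12,.162): print(h,proj(c,[.449,-.2227,h]).round(1),proj(f,[.449,-.2227,h]).round(1))
# now silhouettes: left/right edges of bottle by row, incl. label
im=c["image"][:,:,::-1]; 
for r in (215,220,240,244): print(r,[tuple(int(q) for q in im[r,x]) for x in (312,314,316,318,342,344,346,348)])
# 1px at bottle in mm
print(onz(c,330,243,.1)-onz(c,329,243,.1))
```

```text
0.043 [246.2 211.9] [366.5 275.9]
0.088 [244.3 202.6] [367.3 263.7]
0.12 [242.9 195.6] [367.9 254.6]
0.162 [241.  186.1] [368.7 242.4]
215 [(125, 130, 135), (111, 119, 131), (28, 76, 129), (28, 77, 129), (35, 97, 165), (32, 96, 165), (23, 26, 31), (26, 25, 25)]
220 [(91, 92, 87), (72, 73, 68), (22, 57, 93), (27, 68, 112), (29, 78, 132), (26, 72, 119), (48, 56, 64), (41, 42, 43)]
240 [(124, 127, 123), (124, 127, 123), (118, 121, 120), (68, 84, 104), (148, 153, 158), (40, 81, 123), (180, 190, 190), (195, 202, 196)]
244 [(124, 127, 124), (123, 127, 123), (126, 129, 124), (35, 61, 91), (27, 69, 115), (94, 116, 145), (199, 205, 198), (196, 202, 196)]
[ 2.13993405e-04  2.94049705e-03 -1.11022302e-16]
```

```bash
python3 -m creep '[0,-0.002,-0.004,-0.008,0, 0,0,0,0,0]'; python3 -m creep '[0,0,0,-0.002,0, 0,0,0,0,0]'
python3 - <<'E'
from h import *
s=telemetry.observe();print(s["contact_force"],s["torque"])
C={n:read_camera(n) for n in("side","scene")}
P={}
for n,c in C.items():
    hsv=cv2.cvtColor(c["image"],cv2.COLOR_RGB2HSV)
    m=cv2.inRange(hsv,(5,150,50),(20,255,255)); nn,l,st,ce=cv2.connectedComponentsWithStats(m)
    for i in range(1,nn):
        if st[i,4]>60 and st[i,1]>100: print(n,st[i].tolist(),ce[i].round(1))
E
```

```text
time: 29.55
tool_pos: [0.6364, 0.0304, 0.2594]
tool_rot: [3.102, -0.015, 1.54]
contact_force: [0.2, 0.8, -7.1]
opening: 0.0451
time: 29.8
tool_pos: [0.6366, 0.0303, 0.2578]
tool_rot: [3.101, -0.015, 1.54]
contact_force: [-0.2, 0.1, -6.4]
opening: 0.0452
[-0.17739611  0.09077551 -6.37278735] [-0.11173655  0.1638797  -0.00913088]
side [329, 157, 28, 23, 514] [342.4 168.1]
side [329, 190, 26, 11, 139] [341.3 196.1]
scene [313, 209, 31, 24, 596] [328.2 220.2]
scene [316, 241, 28, 11, 105] [329.5 247.7]
```

```bash
python3 -m creep '[0,0,0,0.03,0, 0,0,0,0,0]'; python3 -m creep '[0,0,0,0,0]';python3 -m creep '[0,0,0,-0.01,0, 0,0,0,-0.01,0, 0,0,0,-0.01,0, 0,0,0,0,0]'; python3 -c "
from h import *
print(telemetry.observe()['qpos'])"
```

```text
time: 30.15
tool_pos: [0.6369, 0.0304, 0.2883]
tool_rot: [3.101, -0.015, 1.54]
contact_force: [1.7, -0.5, -7.1]
opening: 0.045
time: 30.28
tool_pos: [0.6363, 0.0305, 0.2867]
tool_rot: [3.103, -0.015, 1.54]
contact_force: [-0.5, -0.7, -6.7]
opening: 0.045
time: 30.78
tool_pos: [0.6348, 0.0306, 0.2507]
tool_rot: [3.11, -0.016, 1.54]
contact_force: [-0.0, -0.6, -6.9]
opening: 0.0448
[-0.08087081  0.51742484  1.18684173  0.01737886  1.40619847 -0.05264451]
```

```bash
python3 -m creep '[0,0,0,0.04,0, 0,0,0,0,0, 0,0,0.0007,-0.005,0, 0,0,0.0007,-0.005,0, 0,0,0.0007,-0.005,0, 0,0,0.0007,-0.005,0, 0,0,0.0007,-0.005,0, 0,0,0,-0.005,0, 0,0,0,0,0]'
```

```text
time: 31.9
tool_pos: [0.6331, 0.0345, 0.2526]
tool_rot: [3.119, -0.016, 1.54]
contact_force: [-0.2, 0.3, -5.7]
opening: 0.0452
```

```bash
python3 -m creep '[0,0,0,-0.003,0, 0,0,0,0,0]'; python3 -m creep '[0,0,0,-0.002,0, 0,0,0,0,0]'
```

```text
time: 32.15
tool_pos: [0.6333, 0.0345, 0.2499]
tool_rot: [3.118, -0.016, 1.54]
contact_force: [0.1, 0.3, -5.9]
opening: 0.045
time: 32.4
tool_pos: [0.6336, 0.0346, 0.2492]
tool_rot: [3.116, -0.016, 1.54]
contact_force: [-0.7, 0.1, -4.4]
opening: 0.0451
```

```bash
python3 -m creep '[0,0,0,-0.001,0, 0,0,0,0,0]'; python3 -m creep '[0,0,0,0,0]'
python3 - <<'E'
from h import *
C=[read_camera(n) for n in("side","scene")]; print(telemetry.observe()["contact_force"])
cv2.imwrite("pics/s8.png",np.hstack([cv2.resize(C[0]["image"][120:220,290:390,::-1],(400,400)),cv2.resize(C[1]["image"][170:270,280:380,::-1],(400,400))]))
E
```

```text
time: 32.65
tool_pos: [0.6336, 0.0347, 0.249]
tool_rot: [3.115, -0.016, 1.54]
contact_force: [-1.7, 0.0, -4.0]
opening: 0.045
time: 32.78
tool_pos: [0.6336, 0.0347, 0.2491]
tool_rot: [3.115, -0.016, 1.54]
contact_force: [-1.0, -0.2, -3.3]
opening: 0.0451
[-0.89103295 -0.04504828 -1.87968461]
```

View pics/s8.png

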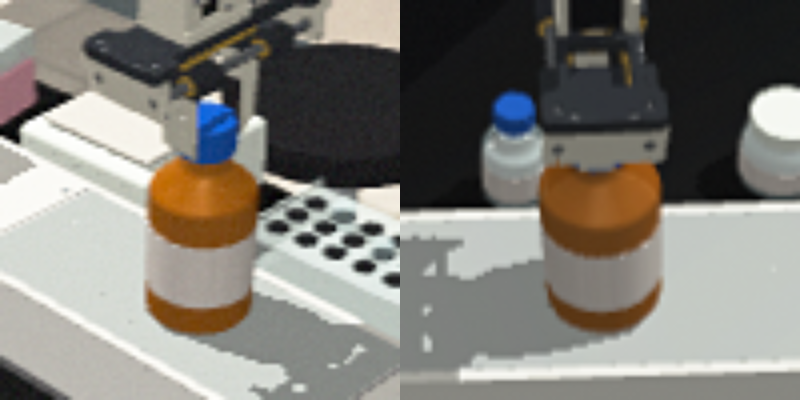

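```bash
python3 -m creep '[0,0,0,-0.001,0, 0,0,0,0,0]'; python3 -m creep '[0,0,0,-0.001,0, 0,0,0,0,0]'
```

```text
time: 33.12
tool_pos: [0.6336, 0.0349, 0.2488]
tool_rot: [3.114, -0.016, 1.54]
contact_force: [-0.9, 0.8, -2.0]
opening: 0.045
time: 33.38
tool_pos: [0.6336, 0.035, 0.2486]
tool_rot: [3.113, -0.017, 1.54]
contact_force: [-1.5, 0.8, -0.0]
opening: 0.045
```

The weight has transferred with only about 0.6 mm of travel, so the support is stiff. I'll soften the grip, then open slowly.

```bash
python3 -m creep '[0,0,0,0,0, 0,0,0,0,0]' 15; python3 -m creep '[0,0,0,0,0, 0,0,0,0,0]' 3; python3 -m creep '[0.52,0,0,0,0, 0.55,0,0,0,0]' 3; python3 -m creep '[0.6,0,0,0,0, 0.75,0,0,0,0, 0.9,0,0,0,0, 1,0,0,0,0, 1,0,0,0,0]' 5;  python3 - <<'E'
from h import *
C=[read_camera(n) for n in("side","scene")]; print(telemetry.observe()["contact_force"])
cv2.imwrite("pics/s9.png",np.hstack([cv2.resize(C[0]["image"][120:220,290:390,::-1],(400,400)),cv2.resize(C[1]["image"][170:270,280:380,::-1],(400,400))]))
E
```

```text
time: 33.62
tool_pos: [0.6341, 0.0346, 0.2479]
tool_rot: [3.113, -0.016, 1.54]
contact_force: [-0.4, 0.6, 0.6]
opening: 0.0457
time: 33.88
tool_pos: [0.6346, 0.0348, 0.2479]
tool_rot: [3.112, -0.016, 1.54]
contact_force: [0.9, 0.0, -1.0]
opening: 0.0459
time: 34.12
tool_pos: [0.6352, 0.0345, 0.2485]
tool_rot: [3.109, -0.016, 1.54]
contact_force: [0.9, 0.0, 0.4]
opening: 0.05
time: 34.75
tool_pos: [0.6352, 0.0343, 0.249]
tool_rot: [3.109, -0.016, 1.54]
contact_force: [0.2, -0.0, 0.2]
opening: 0.0896
[ 0.22792593 -0.31103119 -0.00171328]
```

View pics/s9.png

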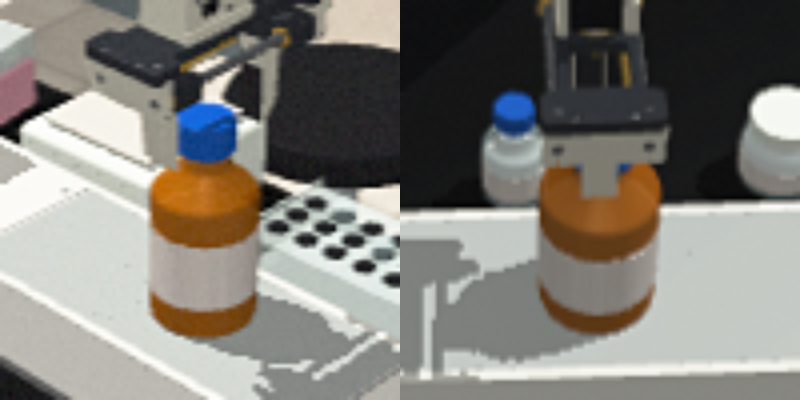

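The bottle stands free and looks upright on the cover, with the fingers clear. I'll rise straight up and measure it.

```bash
python3 -m creep '[1,0,0,0.02,0, 1,0,0,0.04,0, 1,0,0,0.05,0, 1,-0.03,0,0.04,0, 1,-0.06,0,0,0, 1,-0.06,0,0,0, 1,-0.04,0,0,0, 1,0,0,0,0]';  python3 - <<'E'
from h import *
C={n:read_camera(n) for n in("side","scene","wrist")}
A={}
for n in("side","scene"):
    c=C[n]; hsv=cv2.cvtColor(c["image"],cv2.COLOR_RGB2HSV)
    for nm,lo,hi in(("blue",(105,150,60),(125,255,255)),("amber",(5,150,50),(20,255,255))):
        nn,l,st,ce=cv2.connectedComponentsWithStats(cv2.inRange(hsv,lo,hi))
        for i in range(1,nn):
            if st[i,4]>60 and st[i,1]>100:
                print(n,nm,st[i].tolist(),ce[i].round(2)); A.setdefault((n,nm),[]).append(ce[i])
print("small cap ref scene 307.9,197.6 side 310.9,229; was")
cv2.imwrite("pics/sA.png",C["scene"]["image"][:,:,::-1]);cv2.imwrite("pics/sB.png",C["side"]["image"][:,:,::-1])
for y in(.03,.035,.04,.045): print(y,[proj(C[n],[.632,y,z]).round(1).tolist() for n in("scene","side") for z in(.1,.252)])
E
```

```text
time: 35.85
tool_pos: [0.4392, 0.0343, 0.402]
tool_rot: [3.108, -0.015, 1.54]
contact_force: [1.1, -0.2, 0.3]
opening: 0.0917
side blue [334, 146, 15, 15, 188] [341.21 152.68]
side blue [305, 223, 13, 13, 127] [310.9  228.91]
side amber [328, 160, 28, 22, 499] [340.9  170.58]
side amber [328, 194, 26, 10, 148] [340.42 199.33]
scene blue [548, 135, 92, 22, 1135] [594.   144.84]
scene blue [303, 193, 11, 11, 98] [307.95 197.58]
scene blue [321, 195, 19, 19, 282] [329.9 203.9]
scene amber [315, 208, 31, 27, 598] [329.35 222.04]
scene amber [315, 242, 27, 11, 97] [327.51 248.78]
small cap ref scene 307.9,197.6 side 310.9,229; was
0.03 [[325.3, 239.0], [326.4, 203.2], [341.0, 195.8], [341.8, 153.9]]
0.035 [[327.0, 238.9], [328.3, 203.1], [339.8, 195.2], [340.6, 153.3]]
0.04 [[328.7, 238.8], [330.1, 203.0], [338.6, 194.6], [339.3, 152.8]]
0.045 [[330.4, 238.7], [332.0, 202.9], [337.4, 194.0], [338.1, 152.2]]
```

View pics/sA.png

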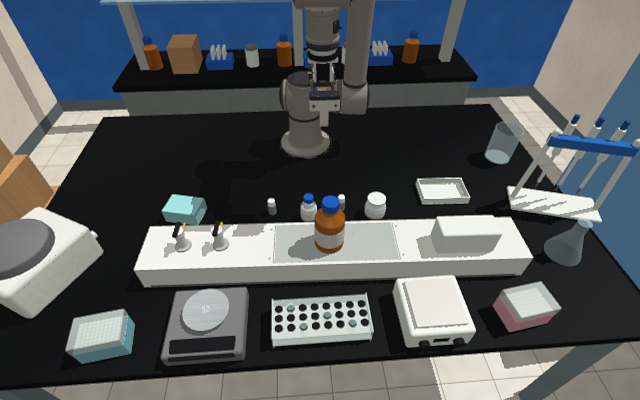

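View pics/sB.png

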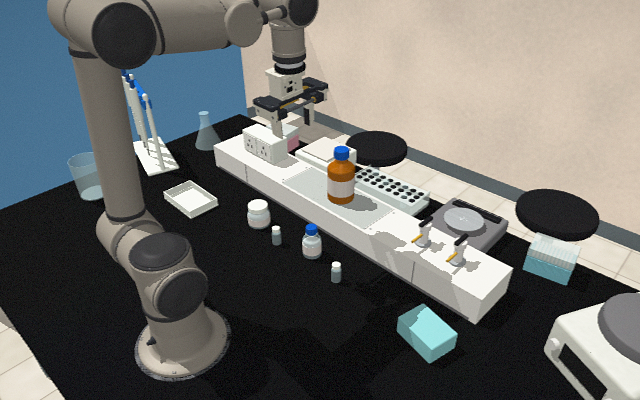

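Run:
```python
from h import *
c=read_camera("scene");s=read_camera("side")
print("cap",tri(c,(329.9,203.9),s,(341.21,152.68)))
# z-check of rim; base outline lowest points -> base circle near point
print("amber low", tri(c,(327.9,222.0),s,(340.9,170.58)))
# base bottom rows: scene lowest amber row ~252.5 (far +x side), side lowest ~203.5
print("far edge", onz(c,328,252.5,.09), "near-cam edge", onz(s,340.5,203.7,.09))
```

```text
cap (array([0.63656187, 0.03783917, 0.25209046]), np.float64(0.0026521009838998987))
amber low (array([0.63972954, 0.03648827, 0.18624769]), np.float64(0.004170044294864141))
far edge [0.67457885 0.0341119  0.09      ] near-cam edge [0.6087929  0.01149649 0.09      ]
```

The cap is at (0.637, 0.038, 0.252), where 0.252 is expected with no sag. The base is centred at about (0.636, 0.037), so the bottle is level within the measurement. The bystanders haven't moved.

```bash
python3 -c "
from cell import workorder
print(workorder.hand_in())"
```

```text
the job is handed in; nothing more can be done
None
```

The amber bottle is standing on the cover over the hidden brace, let go, and the job is handed in at about 36 s on the robot's clock.

**Finding the brace:** I slid the closed fingertips along the cover in both directions, with readings of 2 to 6 N. The cover was stiff from about y = 0.00 to 0.08 m. That puts the brace's middle near y = 0.038 m, about 0.20 m from the cover's left end.

**Placing the bottle:** I lifted the bottle by its cap and lowered it until the cover took its weight, with under 1 mm of travel. I then eased the grip off and backed away.

**Last checks:**
- **Position:** The cap is at (0.637, 0.038) m, so the bottle's axis is within a few millimetres of the brace's middle. By the camera estimates the whole base is on the cover.
- **Sag:** The cap's middle is 0.252 m up, exactly what it should be if the cover is not sagging.
- **Level:** Cap and base line up within about 2 mm. That is about 0.013 rad, against the 0.03 rad limit, but close to what the cameras can resolve.
- **Everything else:** The small bottle measured in the same place. The other things look undisturbed in the pictures, but I did not measure them again.

**What disagreed:**
- **Fingertips:** They met the cover with the tool point about 2.5 mm above it, not the stated 25 mm. I used the observed figure.
- **Tool tilt:** The tool drifted by up to about 0.04 rad during the carry. I worked most of that out before setting the bottle down, and it settled upright on release.

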